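Feeler in the cubby flap gap

TASK

One of the two acrylic cubby flaps was cut too deep and leaves only a crack along the front rail, where the feeler jams; the other leaves a proper gap. Take the feeler out of its stand by the handle, slide its blade straight down into the gap that it fits, keeping hold until the blade is most of the way in, and leave it standing upright there with its stop plate resting on the cubby top.

Things in the scene. Friction and masses are not known exactly. Their poses are not given: they have to be found in the camera images.
- feeler_grip (a point): Centre of the feeler's handle: oak, 20 (x) x 36 (y) x 60 mm tall; grip it across the 20. Steel stop plate 46 x 50 x 6 mm below it, underside 36 mm below this point. Steel blade below that: 10 mm thick (x), 30 mm wide (y), 50 mm long, tip 86 mm below this point, its last 10 mm stepping to 4 mm thick. Loose, 0.2 kg, starts upright in the stand. z up; same if turned half round.
- stand: Fixed dark-wood block, 70 x 70 mm, 60 mm high, that holds the feeler at the start, in a slot 16 mm (x) by 40 mm (y); the feeler's stop plate lies on its top. Origin: centre of its underside. z up.
- gap_wide (a point): Middle of the mouth of the proper gap, 90 mm above the table: 22 mm wide (x, away from the robot), 136 mm long (y), 82 mm deep, between front rail (20 mm) and grey-edged clear flap of a fixed oak cubby 150 x 160 x 90 mm, hinged at the far edge, centre 44 mm in +x. With the feeler home its handle centre is 36 mm above this point. Either cubby may be on the left.
- gap_narrow (a point): Middle of the mouth of the too narrow gap of the other cubby, 90 mm above the table: a like oak box with a deeper flap, so that the gap at the front rail is only 6 mm wide (x) and the feeler jams. Axes as for the proper gap. Not to be used.

How it is judged:
By the outcome, as a careful person would: the job done as asked, in the order asked, and still so for the second after the job is handed in, with the robot touching nothing.
It also fails if it takes over 35 s, if anything falls off the work surface, if the arm or the gripper's body presses on something with over 40 N, if the wrist force passes 120 N, or if a joint passes its speed limit or range.

ROBOT

A 6-joint arm with a two-finger parallel gripper is mounted at the origin on the work surface. World frame = base frame: x ahead of the robot, y to its left, z up, the work surface at z = 0. Lengths are in m, angles in degrees, forces in N, time in s.
With the tool pointing down it reaches from about 0.375 to 0.75 m from the base axis. Payload 9 kg.
Tool frame: the origin (TCP) lies where the fingers leave the gripper's body, on its centre line; the fingertips stand 73 mm ahead of it and the grasp point (between the pads) lies 54 mm ahead of it (robot.tip_reach is the distance from the TCP to the fingertips, in m); z points along the fingers, y is the line along which they close (so a half turn about z gives the same grasp; the last joint's range is limited). The gripper opens to 85 mm and grips with 20 to 120 N. Pads are 22 mm wide; open, the fingers measure 114 mm over their backs; the gripper's body (76 mm by 85 mm) begins 54 mm behind the grasp point. The pads swing forward as they close: fully open they stand 13 mm farther back than shut.
Start: joints at [54.677, 5.964, 5.575, 89.605, 0, 77.527], TCP at [0.233, 0.553, 0.304] pointing down, gripper open.
Joint ranges: [-171.21, 171.21], [-48.23, 106.86], [-62.78, 66.21], [-105.2, 120.99], [-86.42, 89.51], [-180, 180]. Speed limits (degrees/s): [127.2, 127.2, 147.25, 180, 180, 180].

INTERFACE

Orientations are given as [roll, pitch, yaw] about the fixed x, y, z axes, in that order (R = Rz(yaw) Ry(pitch) Rx(roll)).
In Python, from plant import robot gives the robot as it stands. Calls block until the motion is done:
- robot.move_pose(position, orientation): joint-space move of the TCP to a pose.
- robot.line_to(position, vel=0.15, rotation=None, guard=None): straight line of the TCP; rotation=None keeps the orientation; vel is the mean speed in m/s. With guard (N) it stops when the force on the tool has changed by that much, and returns True; else False.
- robot.goto_joints(angles): joint-space move.
- robot.set_gripper(opening): finger opening in m; the grip force is fixed at half the most; returns when the fingers have stopped.
- robot.pause(seconds).
- robot.ik(position, orientation): joint angles nearest the present ones, or None.
- robot.observe(): the state.
- robot.grab_frame(name): name is "scene" or "top"; returns the picture (400x640x3 uint8, blue, green, red); there is no depth.
- robot.get_calibration(name): a dict with "vertical_fov" (degrees; the focal length in pixels is half the picture's height over the tangent of half this angle, whatever the lens; pixels are square), "cx", "cy" (the principal point, pixels), "rvec" (rotation vector, rad) and "tvec" (3), from world to camera coordinates, as OpenCV has them. Camera axes: x right, y down, z forward; pixel columns grow to the right and rows downward; lengths in m; the calibration is good to about 2 mm. A picture is of the moment at which its call begins. get_calibration takes no time and is no camera call.
A pose or a line that the arm cannot do raises robot.IKError and nothing moves.
- robot.job_done(): hands the job in; it is judged then, once.
The state is a dict: "time": time; "q": joint angles; "qvel": joint speeds; "joint_torque": joint torques, N m; "tool_pos": TCP position; "tcp_rot": TCP orientation; "ft_force": force on the tool from outside, world axes, zero at the start; "torque": the same for the moment, N m; "gripper_width": finger opening in m; "gripper_force": force on a finger pad.
Only numpy, scipy, OpenCV 4.12 (cv2) and the standard library are available. Lean on these libraries where they do the work, as an engineer would, in place of code of your own. Each camera call takes 0.05 s, during which the arm holds its last target. There are 200 camera calls.

## Working session

There is one attempt and no reset: what is moved stays moved. The work goes in short steps, each a Python script; the robot and the scene stay as the last script left them, time stands still between calls to the robot, and variables do not carry over. Pictures are saved under pics/ and viewed, at most 10 in all, crops included, and the job is handed in when it is done.

```bash
mkdir -p pics; ls; python3 - <<'E'
from plant import robot
import cv2
for n in("scene","top"):
    cv2.imwrite(f"pics/{n}0.png",robot.grab_frame(n)); print(n,robot.get_calibration(n))
o=robot.observe();print(o["time"],o["tool_pos"],o["tcp_rot"],o["gripper_width"])
E
```

```text
pics
scene {'vertical_fov': 52.22141498080907, 'cx': 322.0235639855121, 'cy': 200.695375399363, 'rvec': array([ 1.93172675,  1.43119744, -0.59823481]), 'tvec': array([-0.17392701, -0.27186941,  1.19311176])}
top {'vertical_fov': 57.90331229622937, 'cx': 322.38011065880545, 'cy': 197.95113219179598, 'rvec': array([ 2.15658331, -2.12412227,  0.17014525]), 'tvec': array([-0.0150997 ,  0.56403787,  0.64175005])}
0.1 [0.23284792 0.55275584 0.30322605] [-1.79936101e+02 -1.42838401e-02  1.57150193e+02] 0.08548769150374894
```

View pics/top0.png

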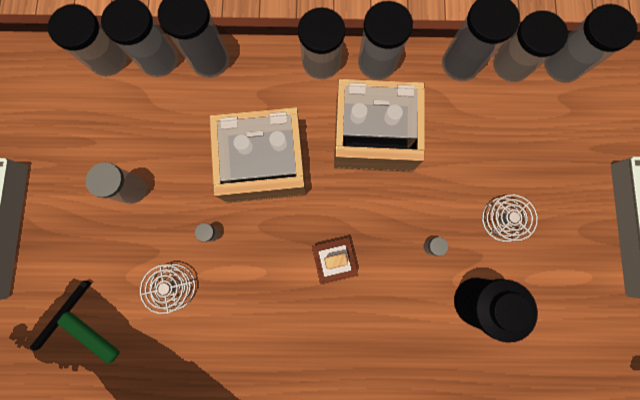

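View pics/scene0.png

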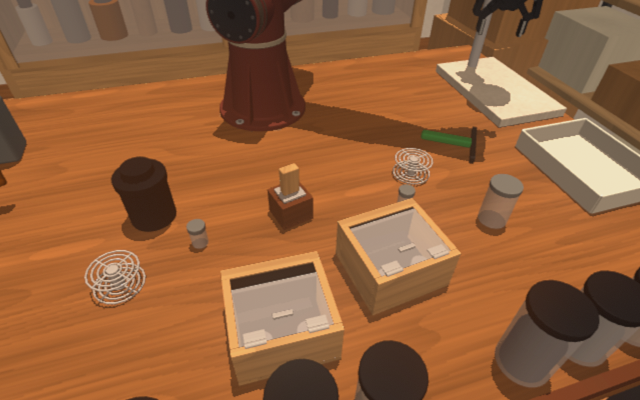

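The top view (up = +x) shows the right cubby at about (380,125) with a broad dark gap at rows 136–148. The left cubby at about (257,155) has only a thin crack. The feeler in its stand is at about (336,260), slightly turned. I'll enlarge the right cubby and the stand.

```bash
python3 - <<'E'
import cv2,numpy as np
t=cv2.imread("pics/top0.png");s=cv2.imread("pics/scene0.png")
def c(im,x,y,w,h,k):
    return cv2.resize(im[y:y+h,x:x+w],None,fx=k,fy=k,interpolation=cv2.INTER_CUBIC)
a=c(t,325,70,110,105,5); b=c(t,305,230,60,60,5)
d=np.zeros((600,800,3),np.uint8); a=a[:525,:500] ; d[:525,:500]=a; d[:300,500:800]=b
e=c(s,260,155,60,60,5); d[300:600,500:800]=e
cv2.imwrite("pics/c1.png",d)
E
```

```text
(no output)
```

View pics/c1.png

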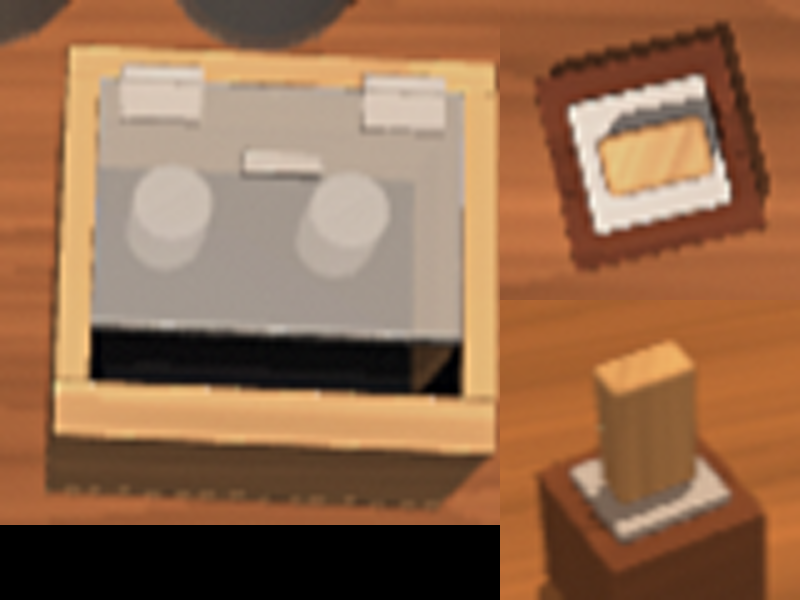

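The right cubby is the wide one; in the crop its gap corners are about (92,327), (462,342), (462,397) and (92,380). The plate corners are about (568,107), (702,77), (730,205) and (598,236).

```bash
cat >h.py <<'E'
from plant import robot
import cv2,numpy as np
def cam(n):
    c=robot.get_calibration(n);f=200/np.tan(np.radians(c["vertical_fov"]/2))
    R=cv2.Rodrigues(c["rvec"])[0];return np.array([[f,0,c["cx"]],[0,f,c["cy"]],[0,0,1]]),R,np.array(c["tvec"]),c["rvec"]
def back(n,uv,z):
    K,R,t,_=cam(n);o=-R.T@t;d=(R.T@np.linalg.inv(K)@np.c_[np.array(uv,float),np.ones(len(uv))].T).T
    return o+d*((z-o[2])/d[:,2])[:,None]
def proj(n,P):
    K,R,t,rv=cam(n);return cv2.projectPoints(np.array(P,float),rv,t,K,None)[0][:,0]
E
python3 - <<'E'
from h import *
def px(l,x0,y0,ox=0,oy=0):return [((x-ox+.5)/5-.5+x0,(y-oy+.5)/5-.5+y0) for x,y in l]
np.set_printoptions(precision=4,suppress=True)
def rep(name,n,uv,z):
    p=back(n,uv,z)[:,:2];print(name,p.tolist() and p.round(4).tolist(),"mean",p.mean(0))
    for i in range(len(p)):
        d=p[(i+1)%len(p)]-p[i];print("   ",np.linalg.norm(d).round(4),np.degrees(np.arctan2(d[1],d[0])).round(1))
for n in("top","scene"):
    K,R,t,_=cam(n);print(n,-R.T@t)
rep("gap","top",px([(92,327),(92,380),(462,397),(462,342)],325,70),.09)
rep("rail","top",px([(57,382),(55,434),(495,453),(497,400)],325,70),.09)
rep("plate","top",px([(568,107),(702,77),(730,205),(598,236)],305,230,500),.066)
rep("handtop","top",px([(600,142),(705,117),(712,175),(613,195)],305,230,500),.126)
rep("stand","top",px([(537,80),(725,35),(767,225),(583,268)],305,230,500),.06)
rep("handtopS","scene",px([(594,373),(670,340),(696,360),(620,395)],260,155,500,300),.126)
E
```

```text
top [ 0.4569 -0.0062  0.7221]
scene [ 1.0568 -0.1619  0.6201]
gap [[0.6736, -0.0423], [0.6536, -0.0424], [0.6493, -0.1765], [0.67, -0.177]] mean [ 0.6616 -0.1096]
    0.02 -179.7
    0.1341 -91.8
    0.0207 -1.5
    0.1347 88.5
rail [[0.6526, -0.0298], [0.6332, -0.0292], [0.6286, -0.1878], [0.6484, -0.1891]] mean [ 0.6407 -0.109 ]
    0.0194 178.4
    0.1586 -91.6
    0.0198 -3.7
    0.1594 88.5
plate [[0.4642, -0.0005], [0.4756, -0.0485], [0.4306, -0.0587], [0.4191, -0.0119]] mean [ 0.4474 -0.0299]
    0.0494 -76.6
    0.0462 -167.2
    0.0483 103.8
    0.0466 14.2
handtop [[0.4525, -0.0116], [0.461, -0.0457], [0.4424, -0.0481], [0.4356, -0.016]] mean [ 0.4479 -0.0304]
    0.0352 -75.9
    0.0187 -172.8
    0.0328 102.1
    0.0174 14.8
stand [[0.4738, 0.011], [0.4911, -0.0572], [0.4235, -0.0725], [0.4074, -0.0067]] mean [ 0.449  -0.0314]
    0.0704 -75.8
    0.0694 -167.3
    0.0677 103.7
    0.0687 15.0
handtopS [[0.4478, -0.0488], [0.4359, -0.0155], [0.4509, -0.009], [0.4636, -0.0423]] mean [ 0.4495 -0.0289]
    0.0353 109.8
    0.0164 23.5
    0.0356 -69.1
    0.017 -157.6
```

The feeler is at about (0.448, −0.030), yaw about 13.5°. The wide gap is at about (0.662, −0.110), yaw about −1.7°. Next I grasp the handle, lift it and check.

```bash
python3 - <<'E'
from h import *
np.set_printoptions(precision=4,suppress=True)
q=robot.observe()["q"]
best=None
for y in(103.5,-76.5):
    a=robot.ik([.448,-.03,.25],[180,0,y]);b=robot.ik([.662,-.11,.27],[180,0,y-15.2]);print(y,a,b)
    if a is not None and b is not None:
        m=max(abs(a[5]),abs(b[5]))
        if best is None or m<best[0]:best=(m,y)
y=best[1]
robot.move_pose([.448,-.03,.25],[180,0,y]);print(robot.observe()["time"])
hit=robot.line_to([.448,-.03,.153],vel=.12,guard=10)
robot.set_gripper(0.0)
o=robot.observe();print(hit,o["time"],o["tool_pos"],o["gripper_width"],o["gripper_force"],o["ft_force"])
E
```

```text
103.5 [-20.6076 -21.2913 -25.0818  86.2095   0.      55.8924] [-20.5693  18.428   16.1191  87.6912   0.      71.1307]
-76.5 [ -20.6076  -21.2913  -25.0818   86.2095    0.     -124.1076] [ -20.5693   18.428    16.1191   87.6912    0.     -108.8693]
2.325
False 3.8917 [ 0.4481 -0.0301  0.1532] 0.01970616977902103 61.2160062789917 [0.2177 0.5484 2.297 ]
```

```bash
python3 - <<'E'
from h import *
hit=robot.line_to([.448,-.03,.27],vel=.12,guard=25)
print(hit,robot.observe()["gripper_width"],robot.observe()["ft_force"])
robot.line_to([.6617,-.1096,.27],vel=.15,rotation=[180,0,88.3])
robot.line_to([.6617,-.1096,.242],vel=.1)
robot.pause(.2)
o=robot.observe();print(o["time"],o["tool_pos"],o["tcp_rot"],o["gripper_width"],o["ft_force"])
t=robot.grab_frame("top");s=robot.grab_frame("scene")
cv2.imwrite("pics/t1.png",t);cv2.imwrite("pics/s1.png",s)
def c(im,x,y,w,h,k):return cv2.resize(im[y:y+h,x:x+w],None,fx=k,fy=k,interpolation=cv2.INTER_CUBIC)
cv2.imwrite("pics/c2.png",np.hstack([c(t,320,60,100,150,4),c(s,210,170,100,150,4)]))
E
```

```text
False 0.019382901746316503 [-0.25492011 -0.18142015 -2.29228596]
7.3167 [ 0.66198836 -0.1096801   0.24289015] [1.79932674e+02 2.29398197e-02 8.83015913e+01] 0.01953334574224357 [ 0.36726341 -0.53104835 -2.57083639]
```

View pics/c2.png

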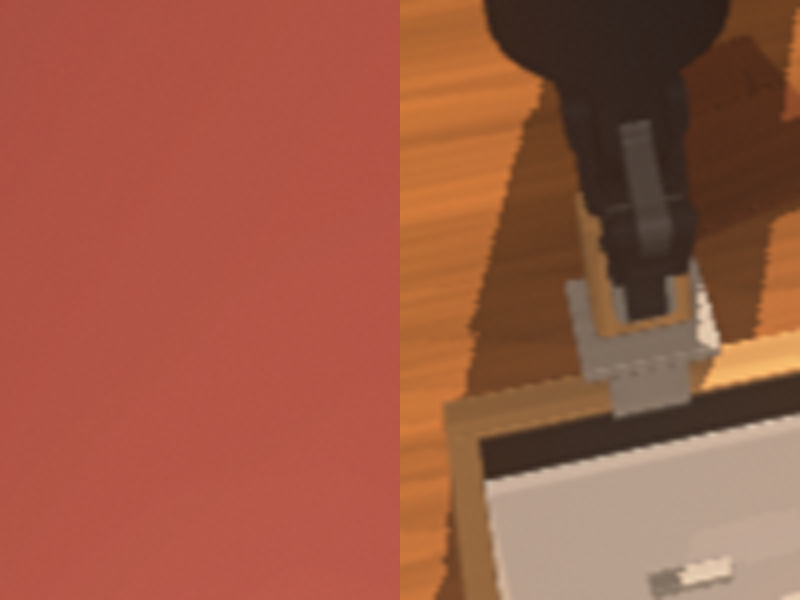

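The blade hangs just over the wide gap, with the tip edge at crop (614–690, 417–402). The rail's inner edge corner is at (480,440) and the flap corner at (487,482). I'll compare these with projections of the model.

```bash
python3 - <<'E'
from h import *
np.set_printoptions(precision=4,suppress=True)
c,s=np.cos(np.radians(-1.7)),np.sin(np.radians(-1.7))
g=np.array([.662,-.1097,.1859])
def W(x,y,z):return g+[c*x-s*y,s*x+c*y,z]
def crop(p):return (p-[210,170])*4+[401.5,1.5]
L=[W(.002,-.015,-.086),W(.002,.015,-.086),W(.005,-.015,-.076),W(.005,.015,-.076),W(.023,-.025,-.036),W(.023,.025,-.036),W(.023,-.025,-.03),W(-.023,-.025,-.03)]
print("feeler",crop(proj("scene",L)))
m=np.array([.6617,-.1096,.09])
G=[m+[c*x-s*y,s*x+c*y,0] for x,y in((-.011,-.068),(.011,-.068),(-.031,-.08))]
print("gap",crop(proj("scene",G)))
uv=(np.array([(480,440),(487,480),(445,405)])-[401.5,1.5])/4+[210,170]
print("gap seen",back("scene",uv,.09))
print([back("scene",(np.array([p])-[401.5,1.5])/4+[210,170],.15) for p in((585,381),(720,350))])
E
```

```text
feeler [[612.5891 417.9805]
 [688.2419 402.0367]
 [611.8378 408.336 ]
 [688.564  392.2637]
 [583.7111 385.3042]
 [720.1971 357.2247]
 [582.1653 374.8485]
 [563.0407 280.7395]]
gap [[475.1501 434.7939]
 [481.4854 480.382 ]
 [439.3006 401.3983]]
gap seen [[ 0.6517 -0.1758  0.09  ]
 [ 0.6711 -0.1759  0.09  ]
 [ 0.6308 -0.1867  0.09  ]]
[array([[ 0.6825, -0.1346,  0.15  ]]), array([[ 0.6825, -0.0847,  0.15  ]])]
```

```bash
python3 - <<'E'
import cv2
s=cv2.imread("pics/s1.png")
cv2.imwrite("pics/c3.png",cv2.resize(s[225:315,215:335],None,fx=6,fy=6,interpolation=cv2.INTER_CUBIC))
E
```

```text
(no output)
```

View pics/c3.png

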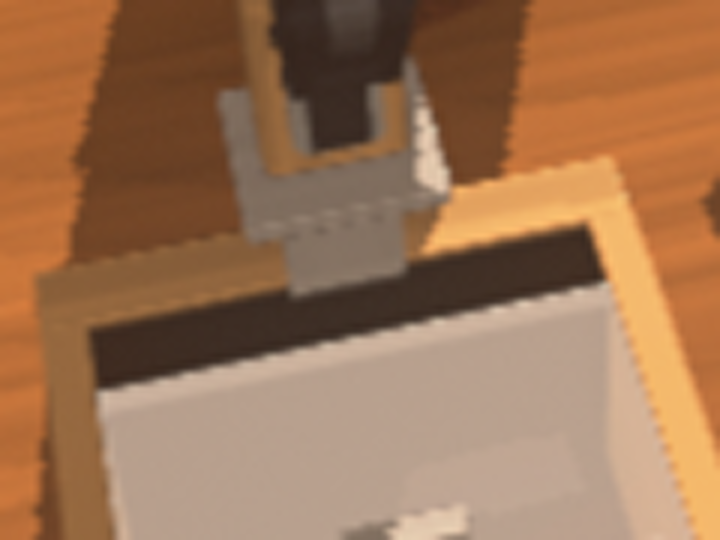

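The model matches the picture to about 1 px and the blade is centred on the gap within about 2 mm. I'll lower it under guard.

```bash
python3 - <<'E'
from h import *
np.set_printoptions(precision=4,suppress=True)
def st(k):
    o=robot.observe();print(k,o["time"],o["tool_pos"],o["gripper_width"],o["ft_force"])
h=robot.line_to([.662,-.1097,.195],vel=.05,guard=8);st(h)
if not h:
    h=robot.line_to([.662,-.1097,.181],vel=.02,guard=5);st(h)
s=robot.grab_frame("scene")
cv2.imwrite("pics/c4.png",cv2.resize(s[190:315,190:340],None,fx=4,fy=4,interpolation=cv2.INTER_CUBIC))
E
```

```text
False 8.5083 [ 0.6622 -0.1098  0.1955] 0.019554346572823723 [ 0.1315  0.5104 -1.767 ]
True 9.0833 [ 0.662  -0.1097  0.1833] 0.01901775906451629 [ 0.0877 -0.0805  5.9189]
```

View pics/c4.png

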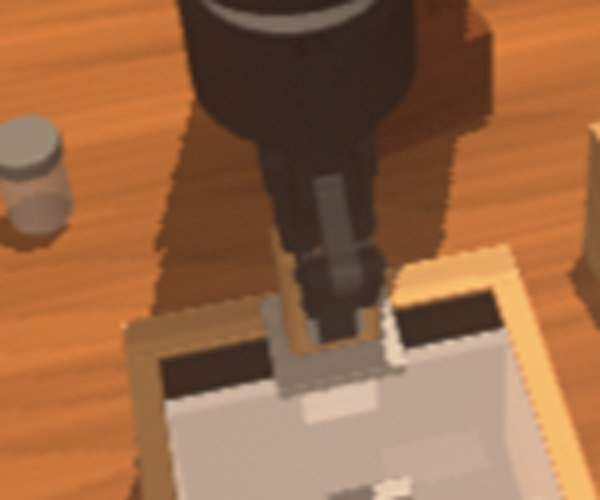

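Contact came at the expected height: the plate sits on the cubby top across the gap (crop 335,360). Now I release, retreat and check.

```bash
python3 - <<'E'
from h import *
robot.set_gripper(.07)
p=robot.observe()["tool_pos"]
robot.line_to([p[0],p[1],.30],vel=.12)
robot.move_pose([.42,.15,.33],[180,0,88.3])
robot.pause(.3);o=robot.observe();print(o["time"],o["tool_pos"],o["gripper_width"])
s=robot.grab_frame("scene");t=robot.grab_frame("top")
f=lambda a:cv2.resize(a,None,fx=4,fy=4,interpolation=cv2.INTER_CUBIC)
cv2.imwrite("pics/c5.png",np.hstack([f(s[200:320,210:310]),f(t[60:180,325:425])]))
E
```

```text
12.4417 [0.42035445 0.14966809 0.32986187] 0.0700102834452885
```

View pics/c5.png

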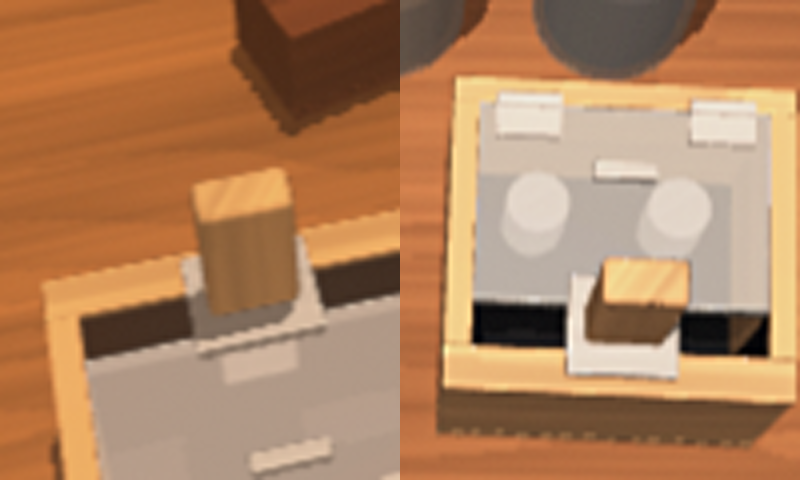

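The feeler stands upright in the wide gap with its plate flat across rail and flap (plate at crop (255,300) in the scene view and (625,325) in the top view), and the robot is clear of it.

```bash
python3 -c "
from plant import robot
print(robot.job_done())"
```

```text
the job is handed in; nothing more can be done
None
```

The job is handed in: the feeler stands upright in the wide gap of the right-hand cubby, its stop plate resting on the cubby top and the arm clear of it, at about 12.5 s of the 35 s allowed.

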